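# Sweep brass end caps through the counting gate into the drop slot

## Task

Three brass end caps lie on the deck of the bench counting tray: with the fingertips, sweep them along the deck through the light-barrier gate in the fence, one after another, so that each drops into the slot behind it and is counted singly. Only push them, gently and flat on the deck: do not pinch or lift a cap, and leave the plug gauge that stands on the deck, the blue jar and the screwdriver where they are.

Things in the scene. Friction and masses are not known exactly. Their poses are not given: they have to be found in the camera images.
- tray: blue bench counting tray, fixed. Origin: on the bench under the deck; x points over the deck to the gate and slot, y left along the fence, z up. The flat white deck is 70 mm above the bench and spans x -150 to +100 mm, y -140 to +140 mm, with steel rims 12 mm high at the sides and 10 mm high at the rear. At x = 100 mm it ends at a steel fence 16 mm high, 5 mm thick, with one gate in it
- gate (a point): middle of the gate at deck height, on the deck's edge (tray x 100, y 0, z 70 mm); axes as the tray. The gate is 32 mm wide (along y), between two black light-barrier heads, each 14 mm wide, 9 mm thick (tray x 100 to 109 mm), 25 mm high. The deck ends here: a cap whose centre is pushed past this edge tips and falls into the slot
- slot (a point): middle of the floor of the open drop slot beyond the fence (tray x 121, y 43, z 6 mm); axes as the tray. The slot spans tray x 100 to 142 mm and y -22 to +75 mm. Under the gate a steep chute plate (y -22 to +12 mm) turns falling caps to the left, onto the floor 64 mm below the deck. A backstop (x 142 to 150 mm) stands 16 mm above the deck. A read-out box 22 mm high is left of it
- cap_a: turned brass end cap: a round flange 24 mm in diameter, 10 mm thick, with a boss 14 mm in diameter, 4 mm tall on top (14 mm in all), about 40 g. It starts lying flat on the deck, boss up. Origin: on its axis, at mid-height (7 mm above the deck while it lies flat); z up through the boss
- cap_b: turned brass end cap: a round flange 24 mm in diameter, 10 mm thick, with a boss 14 mm in diameter, 4 mm tall on top (14 mm in all), about 40 g. It starts lying flat on the deck, boss up. Origin: on its axis, at mid-height (7 mm above the deck while it lies flat); z up through the boss
- cap_c: turned brass end cap: a round flange 24 mm in diameter, 10 mm thick, with a boss 14 mm in diameter, 4 mm tall on top (14 mm in all), about 40 g. It starts lying flat on the deck, boss up. Origin: on its axis, at mid-height (7 mm above the deck while it lies flat); z up through the boss
- gauge: steel plug gauge standing on the deck: dark handle 24 mm in diameter and 20 mm tall, bright pin 15 mm in diameter above it, 36 mm high in all, 90 g. Origin: centre of its underside. To be left alone. Caps and gauge start in shuffled places, centres at least 45 mm apart, 48 mm from the rims and 78 mm from the fence
- jar: closed blue plastic jar with white cap, 60 mm in diameter, 75 mm high, on the bench left of the tray. Origin: centre of its underside. To be left alone
- screwdriver: screwdriver with red handle, 180 mm long, lying on the bench right of the tray. To be left alone
There are look-alikes about, which are no part of the job. Leave any purple or red look-alike of the cap_c alone.

How it is judged (in metres and radians):
On the way, in this order (a step that is already met when the one before it is completed fails the run):
1. a first cap has dropped through the gate into the slot, alone (((z of cap_a in the frame of tray below 0.058 m and x of cap_a in the frame of tray between 0.095 and 0.15 m and y of cap_a in the frame of tray between -0.025 and 0.078 m) or (z of cap_b in the frame of tray below 0.058 m and x of cap_b in the frame of tray between 0.095 and 0.15 m and y of cap_b in the frame of tray between -0.025 and 0.078 m) or (z of cap_c in the frame of tray below 0.058 m and x of cap_c in the frame of tray between 0.095 and 0.15 m and y of cap_c in the frame of tray between -0.025 and 0.078 m))), for 0.2 s.
2. a second cap has followed it, alone ((((z of cap_a in the frame of tray below 0.058 m and x of cap_a in the frame of tray between 0.095 and 0.15 m and y of cap_a in the frame of tray between -0.025 and 0.078 m) and (z of cap_b in the frame of tray below 0.058 m and x of cap_b in the frame of tray between 0.095 and 0.15 m and y of cap_b in the frame of tray between -0.025 and 0.078 m)) or ((z of cap_a in the frame of tray below 0.058 m and x of cap_a in the frame of tray between 0.095 and 0.15 m and y of cap_a in the frame of tray between -0.025 and 0.078 m) and (z of cap_c in the frame of tray below 0.058 m and x of cap_c in the frame of tray between 0.095 and 0.15 m and y of cap_c in the frame of tray between -0.025 and 0.078 m)) or ((z of cap_b in the frame of tray below 0.058 m and x of cap_b in the frame of tray between 0.095 and 0.15 m and y of cap_b in the frame of tray between -0.025 and 0.078 m) and (z of cap_c in the frame of tray below 0.058 m and x of cap_c in the frame of tray between 0.095 and 0.15 m and y of cap_c in the frame of tray between -0.025 and 0.078 m)))), for 0.2 s.
3. the third cap has followed (z of each of cap_a, cap_b, cap_c in the frame of tray below 0.058 m and x of cap_a in the frame of tray between 0.095 and 0.15 m and y of cap_a in the frame of tray between -0.025 and 0.078 m and x of cap_b in the frame of tray between 0.095 and 0.15 m and y of cap_b in the frame of tray between -0.025 and 0.078 m and x of cap_c in the frame of tray between 0.095 and 0.15 m and y of cap_c in the frame of tray between -0.025 and 0.078 m), for 0.2 s.
At the end, for the whole second after the job is handed in: All three caps lie at rest in the slot (centre at least 12 mm below the deck, between the deck's edge and the backstop, between the slot's two ends), and the gauge still stands within 10 mm of where it was (all of step 3 and linear speed of each of cap_a, cap_b, cap_c below 0.02 m/s and distance of gauge from where it was at the start of the episode below 0.01 m and angle between gauge's own z axis and vertical below 0.15 rad); the robot touches nothing.
It fails at once if a cap is lifted (its centre more than 12 mm above where it lies on the deck) (height (world z) of any of cap_a, cap_b, cap_c above 0.089 m).
It fails at once if a cap is pinched or pressed hard by the fingers (more than 15 N) (contact force between any of cap_a, cap_b, cap_c and the fingers above 15 N).
It fails at once if the gauge is shifted more than 10 mm or tipped (distance of gauge from where it was at the start of the episode above 0.01 m or angle between gauge's own z axis and vertical above 0.3 rad).
It fails at once if the jar or the screwdriver is shifted more than 15 mm (distance of any of jar, screwdriver from where it was at the start of the episode above 0.015 m).
It also fails if it takes over 72 s, if anything falls off the work surface, if the arm or the gripper's body presses on something with over 40 N, if the wrist force passes 120 N, or if a joint passes its speed limit or range.

## Robot

A 6-joint arm with a two-finger parallel gripper is mounted at the origin on the work surface. World frame = base frame: x ahead of the robot, y to its left, z up, the work surface at z = 0. Lengths are in m, angles in degrees, forces in N, time in s.
With the tool pointing down it reaches from about 0.25 to 0.725 m from the base axis. Payload 9.7 kg.
Tool frame: the origin (TCP) lies between the finger pads; the fingertips stand 11 mm ahead of it and the grasp point (between the pads) lies 8 mm behind it; z points along the fingers, y is the line along which they close (so a half turn about z gives the same grasp; the last joint's range is limited). The gripper opens to 85 mm and grips with 20 to 120 N. Pads are 22 mm wide; open, the fingers measure 114 mm over their backs; the gripper's body (76 mm by 85 mm) begins 54 mm behind the grasp point. The pads swing forward as they close: fully open they stand 13 mm farther back than shut.
Start: joints at [-69.385, 4.979, 10.078, 95.1, 0, 90], TCP at [0.194, -0.515, 0.242] pointing down, gripper open.
Joint ranges: [-179.16, 179.16], [-48.56, 103.87], [-65.8, 70.77], [-126.05, 130.52], [-82.76, 87.17], [-180, 180]. Speed limits (degrees/s): [127.2, 127.2, 147.25, 180, 180, 180].

## Interface

Orientations are given as a 3x3 rotation matrix whose columns are the frame's x, y, z axes.
In Python, from rig import bot, optics gives the robot as it stands.
- The arm moves only by the shell command python3 -m jog 'ROWS'. ROWS is JSON, one flat list of numbers, 7 for each row, row after row: the shift along the tool's x, y, z in m, then the turn, a rotation vector about the tool's x, y, z in degrees, then the opening, from 0 (shut) to 1 (fully open). A call has 1 to 20 rows; each row shifts and turns the commanded pose from where the row before left it, along the tool's axes as they then stand; what a row does not reach is not made up. A row lasts 1/12 s, in which the tool goes at most 41.7 mm and 7.16 degrees, less where a joint would pass 70% of its speed; a pose out of reach is approached as far as the arm can. A call with a gripper value outside its range is refused whole. The fingers move at their own pace and stop on an object; the grip force is fixed at half the most. Time passes only in rows, so rows that do not move let the fingers close. It gives the time, the measured TCP pose, the force, the opening and the grip force at its end, in the units of the state.
- bot.state(): the state, without advancing time (a new reading comes with each control period).
- optics.read_camera(name): name is "scene" or "top"; returns the picture (480x640x3 uint8, red, green, blue); there is no depth.
- optics.camera_info(name): a dict with "mtx" (3x3 intrinsics, pixels), "dist" ([k1, k2, p1, p2, k3] as OpenCV has them; the pictures are not rectified), "camera_from_world" (4x4, takes a point from world to camera coordinates). Camera axes: x right, y up, looking along -z (the intrinsics and any distortion apply to the point x, -y, -z); pixel columns grow to the right and rows downward; lengths in m; the calibration is good to about 2 mm. A picture is of the moment at which its call begins. camera_info takes no time and is no camera call.
- bot.close_job(): hands the job in; it is judged then, once.
The state is a dict: "time": time; "qpos": joint angles; "qvel": joint speeds; "joint_efforts": joint torques, N m; "tool_pos": TCP position; "tcp_rot": TCP orientation; "ft_force": force on the tool from outside, world axes, zero at the start; "wrist_torque": the same for the moment, N m; "opening": finger opening in m; "gripper_force": force on a finger pad.
Only numpy, scipy, OpenCV 4.12 (cv2) and the standard library are available. Lean on these libraries where they do the work, as an engineer would, in place of code of your own. Each camera call takes 0.05 s, during which the arm holds its last target. There are 200 camera calls.

## Working session

There is one attempt and no reset: what is moved stays moved. The work goes in short steps, Python scripts to look and compute and a shell command to move; the robot and the scene stay as the last step left them, time stands still between calls to the robot, and variables do not carry over. Pictures are saved under pics/ and viewed, at most 10 in all, crops included, and the job is handed in when it is done.

```bash
mkdir -p pics; ls; python3 - <<'E'
from rig import bot, optics
import cv2, numpy as np
s=bot.state(); print(s['time'],s['tool_pos'],s['tcp_rot'],s['opening'])
for n in("scene","top"):
    i=optics.camera_info(n); print(n,np.round(i['mtx'],1).tolist(),i['dist'],np.round(i['camera_from_world'],3).tolist())
    cv2.imwrite(f'pics/{n}0.png',optics.read_camera(n)[:,:,::-1])
E
```

```text
pics
0.0 [ 0.19355864 -0.51457145  0.24156951] [[ 9.35974154e-01  3.52068366e-01 -4.99730382e-04]
 [ 3.52068720e-01 -9.35973274e-01  1.28347377e-03]
 [-1.58637687e-05 -1.37723771e-03 -9.99999051e-01]] 0.08533921616288932
scene [[498.7, 0.0, 319.5], [0.0, 498.7, 234.3], [0.0, 0.0, 1.0]] [-0.04451863  0.          0.          0.          0.        ] [[-0.369, 0.929, -0.005, 0.203], [-0.491, -0.19, 0.85, 0.191], [0.789, 0.317, 0.527, -1.312], [0.0, 0.0, 0.0, 1.0]]
top [[589.6, 0.0, 320.8], [0.0, 589.6, 238.2], [0.0, 0.0, 1.0]] [-0.08794588  0.          0.          0.          0.        ] [[0.014, -1.0, 0.012, 0.007], [0.998, 0.015, 0.054, -0.544], [-0.054, 0.011, 0.998, -0.889], [0.0, 0.0, 0.0, 1.0]]
```

View pics/top0.png

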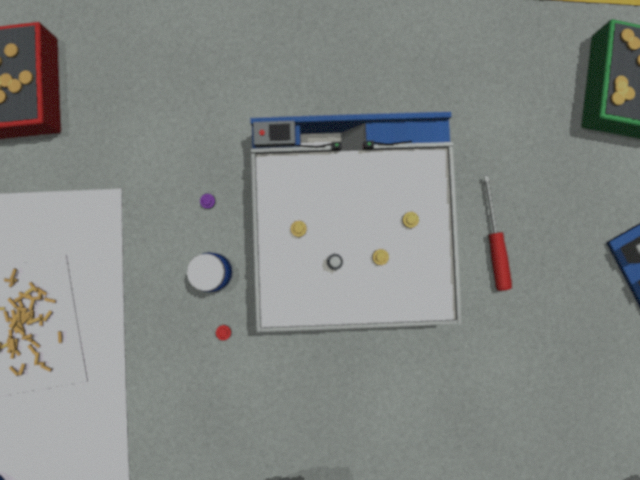

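View pics/scene0.png

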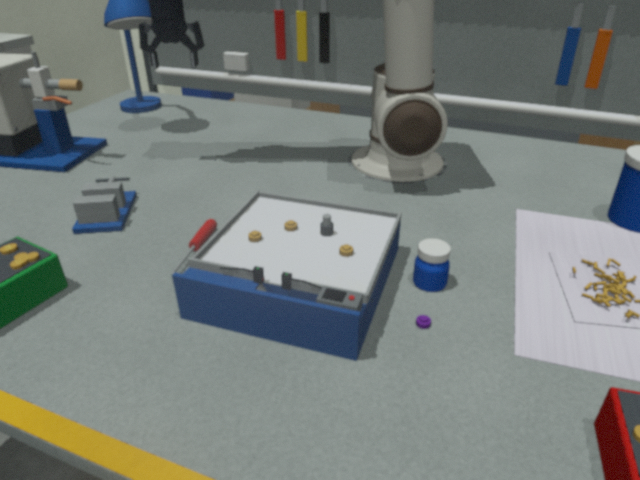

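The top view shows three brass caps on the deck at about (298,229), (380,257) and (410,219). The gauge is at (335,261) and the gate lies between the black heads at (337,146) and (369,145). The purple disc at (208,201) and the red disc at (224,332) are look-alikes on the bench, so I leave them alone. In the scene view the same three caps are at (346,250), (291,226) and (254,236).

```bash
cat > h.py <<'E'
from rig import bot, optics
import cv2, numpy as np
def ray(n,uv,z):
    i=optics.camera_info(n); T=np.array(i['camera_from_world']); K=np.array(i['mtx'])
    p=cv2.undistortPoints(np.array(uv,float).reshape(-1,1,2),K,np.array(i['dist'])).reshape(-1,2)
    d=np.c_[p[:,0],-p[:,1],-np.ones(len(p))]@T[:3,:3]; c=-T[:3,:3].T@T[:3,3]
    return c+d*((z-c[2])/d[:,2])[:,None]
def proj(n,P):
    i=optics.camera_info(n); T=np.array(i['camera_from_world'])
    q=np.asarray(P)@T[:3,:3].T+T[:3,3]
    return cv2.projectPoints(q*[1,-1,-1],np.zeros(3),np.zeros(3),np.array(i['mtx']),np.array(i['dist']))[0].reshape(-1,2)
def blobs(m,amin,amax):
    n,l,s,c=cv2.connectedComponentsWithStats(m.astype(np.uint8)); 
    return [(c[k],s[k,4],s[k,2:4]) for k in range(1,n) if amin<s[k,4]<amax]
def caps(n,box):
    im=optics.read_camera(n); hsv=cv2.cvtColor(im,cv2.COLOR_RGB2HSV)
    m=cv2.inRange(hsv,(15,70,90),(35,255,255))>0; k=np.zeros_like(m); x0,y0,x1,y1=box; k[y0:y1,x0:x1]=1
    return im,blobs(m&k,25,600)
E
python3 - <<'E'
from h import *
im,b=caps('top',(255,140,455,325))
for c,a,w in b: print('cap top',c.round(1),a,w,ray('top',c,.080)[0].round(4))
im2,b2=caps('scene',(185,195,400,300))
for c,a,w in b2: print('cap scene',c.round(1),a,w,ray('scene',c,.080)[0].round(4))
hsv=cv2.cvtColor(im,cv2.COLOR_RGB2HSV)
w=((hsv[:,:,1]<40)&(hsv[:,:,2]>165)).astype(np.uint8); w[:,:245]=0;w[:,470:]=0; w[:140]=0
cs=max(cv2.findContours(w,cv2.RETR_EXTERNAL,cv2.CHAIN_APPROX_NONE)[0],key=cv2.contourArea)
h=cv2.convexHull(cs); q=cv2.approxPolyDP(h,6,True).reshape(-1,2); print('deck',q.tolist()); print(ray('top',q,.07).round(4))
d=(hsv[:,:,2]<75); k=np.zeros_like(d);k[138:155,320:385]=1
for c,a,ww in blobs(d&k,8,600): print('head',c.round(1),a,ww,ray('top',c,.095)[0].round(4))
k[:]=0;k[245:280,315:350]=1
for c,a,ww in blobs((hsv[:,:,2]<120)&k,8,600): print('gauge',c.round(1),a,ww,ray('top',c,.09)[0].round(4))
cv2.imwrite('pics/crop1.png',cv2.resize(im[105:335,240:470],None,fx=2.6,fy=2.6,interpolation=cv2.INTER_CUBIC)[:,:,::-1])
E
```

```text
cap top [410.2 219.5] 198 [16 16] [ 0.5689 -0.1116  0.08  ]
cap top [298.1 228.5] 196 [15 16] [0.5536 0.0484 0.08  ]
cap top [380.2 256.8] 194 [16 15] [ 0.5149 -0.069   0.08  ]
cap scene [290.3 225.1] 83 [12  9] [ 0.5204 -0.0668  0.08  ]
cap scene [254.4 235.6] 95 [12 10] [ 0.5747 -0.1094  0.08  ]
cap scene [345.9 249.8] 110 [13 11] [0.5595 0.0507 0.08  ]
deck [[444, 151], [451, 318], [262, 325], [257, 158]]
[[ 0.6712 -0.1627  0.07  ]
 [ 0.4284 -0.1735  0.07  ]
 [ 0.4152  0.0981  0.07  ]
 [ 0.656   0.1101  0.07  ]]
head [368.9 145. ] 106 [23 10] [ 0.6723 -0.0502  0.095 ]
head [336.3 146.8] 74 [13  9] [ 0.669  -0.0041  0.095 ]
gauge [333.2 262. ] 119 [17 16] [ 0.5064 -0.0019  0.09  ]
```

View pics/crop1.png

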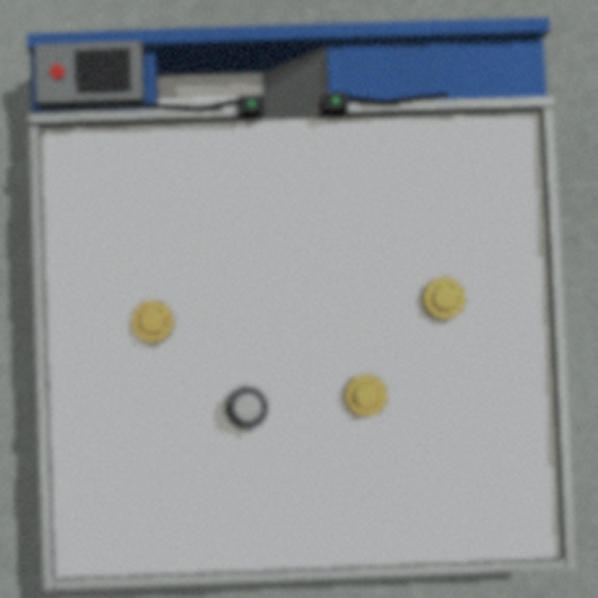

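The crop confirms three identical brass caps with bosses and the steel gauge on the deck. The gate gap is between the heads at crop (252,104) and (336,101). The measured spacing of 46 mm between heads and the visible deck of about 242 x 272 mm match the given sizes. I estimate the gate at (0.665, -0.027) with tray yaw of about 2.85°. I start with the middle cap: turn, half-close the fingers and go behind it, staying high.

```bash
python3 -m jog '[0,0,0,0,0,5.92,0.2, 0,0,0,0,0,5.92,0.2, 0,0,0,0,0,5.92,0.2, 0.0184,-0.0252,0.003,0,0,0,0.2, 0.0184,-0.0252,0.003,0,0,0,0.2, 0.0184,-0.0252,0.003,0,0,0,0.2, 0.0184,-0.0252,0.003,0,0,0,0.2, 0.0184,-0.0252,0.003,0,0,0,0.2, 0.0184,-0.0252,0.003,0,0,0,0.2, 0.0184,-0.0252,0.003,0,0,0,0.2, 0.0184,-0.0252,0.003,0,0,0,0.2, 0.0184,-0.0252,0.003,0,0,0,0.2, 0.0184,-0.0252,0.003,0,0,0,0.2, 0.0184,-0.0252,0.003,0,0,0,0.2, 0.0184,-0.0252,0.003,0,0,0,0.2, 0.0184,-0.0252,0.003,0,0,0,0.2, 0.0184,-0.0252,0.003,0,0,0,0.2, 0.0184,-0.0252,0.003,0,0,0,0.2, 0.0184,-0.0252,0.003,0,0,0,0.2, 0.0184,-0.0252,0.003,0,0,0,0.2]'
```

```text
time: 1.87
tool_pos: [0.4853, -0.0698, 0.1911]
tcp_rot: [[0.999, 0.05, -0.0], [0.05, -0.999, -0.0], [-0.0, 0.0, -1.0]]
ft_force: [-0.2, -1.0, 0.8]
opening: 0.0172
gripper_force: 0.0
```

```bash
python3 -m jog '[0,0,0.013,0,0,0,0.2,0,0,0.013,0,0,0,0.2,0,0,0.013,0,0,0,0.2,0,0,0.013,0,0,0,0.2,0,0,0.013,0,0,0,0.2,0,0,0.013,0,0,0,0.2,0,0,0.008,0,0,0,0.2,0,0,0.004,0,0,0,0.2,0,0,0.001,0,0,0,0.2,0,0,0,0,0,0,0.2]'
python3 - <<'E'
from h import *
s=bot.state();print(s['tool_pos'],s['ft_force'])
a=optics.read_camera('scene')[170:290,210:370];b=optics.read_camera('top')[200:320,300:460]
cv2.imwrite('pics/low.png',np.vstack([cv2.resize(x,(400*1,300)) for x in(a,b)])[:,:,::-1])
E
```

```text
time: 2.7
tool_pos: [0.4848, -0.0714, 0.1005]
tcp_rot: [[0.999, 0.05, 0.0], [0.05, -0.999, -0.0], [0.0, 0.0, -1.0]]
ft_force: [-0.6, 0.3, -0.0]
opening: 0.0169
gripper_force: 0.0
[ 0.48479427 -0.07135625  0.10051579] [-0.58327245  0.28499612 -0.04333748]
```

View pics/low.png

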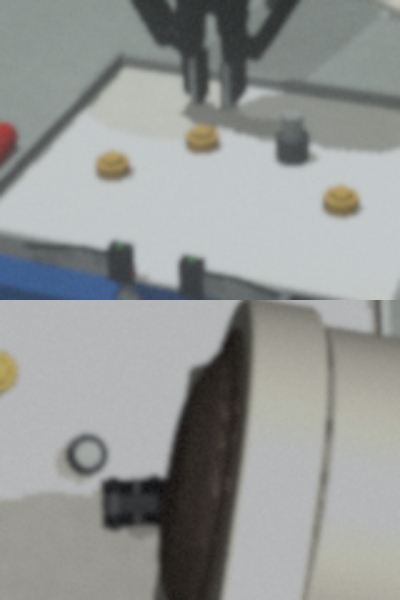

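The scene half shows the fingertips at crop (197,103) and (228,103), just behind the middle cap at (202,138). The top view is hidden by the wrist. Next I descend carefully and watch the force.

```bash
python3 -m jog '[0,0,0.003,0,0,0,0.2,0,0,0.003,0,0,0,0.2,0,0,0.002,0,0,0,0.2,0,0,0,0,0,0,0.2]'; python3 -m jog '[0,0,0.002,0,0,0,0.2,0,0,0,0,0,0,0.2]';  python3 -m jog '[0,0,0.002,0,0,0,0.2,0,0,0,0,0,0,0.2]'
python3 - <<'E'
from h import *
print(ray('scene',[[288.8,211.2],[301.2,211]],.0895))
E
```

```text
time: 3.13
tool_pos: [0.4845, -0.0713, 0.0918]
tcp_rot: [[0.999, 0.05, -0.001], [0.05, -0.999, 0.0], [-0.001, -0.0, -1.0]]
ft_force: [-0.5, -0.9, 0.1]
opening: 0.017
gripper_force: 0.0
time: 3.3
tool_pos: [0.4846, -0.0713, 0.0899]
tcp_rot: [[0.999, 0.05, -0.0], [0.05, -0.999, 0.0], [-0.0, -0.0, -1.0]]
ft_force: [-0.3, 0.3, -0.0]
opening: 0.0174
gripper_force: 0.0
time: 3.47
tool_pos: [0.4846, -0.0713, 0.088]
tcp_rot: [[0.999, 0.05, -0.0], [0.05, -0.999, 0.0], [-0.0, -0.0, -1.0]]
ft_force: [0.4, -0.6, 0.1]
opening: 0.017
gripper_force: 0.0
[[ 0.4909002  -0.0828439   0.0895    ]
 [ 0.48210834 -0.06214863  0.0895    ]]
```

```bash
python3 -m jog '[0,0,0.002,0,0,0,0.2,0,0,0,0,0,0,0.2]';  python3 -m jog '[0,0,0.0015,0,0,0,0.2,0,0,0,0,0,0,0.2]'
```

```text
time: 3.63
tool_pos: [0.4846, -0.0713, 0.086]
tcp_rot: [[0.999, 0.05, -0.0], [0.05, -0.999, 0.0], [-0.0, -0.0, -1.0]]
ft_force: [-0.1, 0.2, 0.2]
opening: 0.0174
gripper_force: 0.0
time: 3.8
tool_pos: [0.4846, -0.0713, 0.0845]
tcp_rot: [[0.999, 0.05, -0.0], [0.05, -0.999, 0.0], [-0.0, -0.0, -1.0]]
ft_force: [-0.2, 0.6, 0.4]
opening: 0.0168
gripper_force: 0.0
```

```bash
python3 -m jog '[0.003,0,0,0,0,0,0.2,0.003,0,0,0,0,0,0.2,0.002,0,0,0,0,0,0.2,0.002,0,0,0,0,0,0.2,0.003,0,0,0,0,0,0.2,0.0047,-0.0015,0,0,0,0,0.2,0.0047,-0.0015,0,0,0,0,0.2,0.0047,-0.0015,0,0,0,0,0.2,0.0047,-0.0015,0,0,0,0,0.2,0.0047,-0.0015,0,0,0,0,0.2,0.0047,-0.0015,0,0,0,0,0.2,0.0047,-0.0015,0,0,0,0,0.2,0.0047,-0.0015,0,0,0,0,0.2,0.0047,-0.0015,0,0,0,0,0.2,0.0047,-0.0015,0,0,0,0,0.2,0.0047,-0.0015,0,0,0,0,0.2,0.0047,-0.0015,0,0,0,0,0.2]'
python3 -m jog '[0.0047,-0.0015,0,0,0,0,0.2,0.0047,-0.0015,0,0,0,0,0.2,0.0047,-0.0015,0,0,0,0,0.2,0.0047,-0.0015,0,0,0,0,0.2,0.0047,-0.0015,0,0,0,0,0.2,0.0047,-0.0015,0,0,0,0,0.2,0.0047,-0.0015,0,0,0,0,0.2,0.0047,-0.0015,0,0,0,0,0.2,0.0047,-0.0015,0,0,0,0,0.2,0.0047,-0.0015,0,0,0,0,0.2,0.003,-0.001,0,0,0,0,0.2,0.0,0,0,0,0,0,0.2]'
cat > look.py <<'E'
import sys; from h import *
G=np.array([.665,-.0268]); X=np.array([.9988,.0497]); Y=np.array([-.0497,.9988])
s=bot.state(); r=np.array(s['tool_pos'][:2])-G; print(s['time'],'tcp tray-rel mm',(r@X*1e3).round(1),(r@Y*1e3).round(1),s['tool_pos'][2])
im,b=caps('scene',(185,195,400,300))
for c,a,w in b:
    p=ray('scene',c,.077)[0][:2]-G; print('cap',c.round(1),a,(p@X*1e3).round(1),(p@Y*1e3).round(1))
if len(sys.argv)>1: cv2.imwrite(sys.argv[1],cv2.resize(im[190:310,200:360],None,fx=4,fy=4,interpolation=cv2.INTER_CUBIC)[:,:,::-1])
E
python3 look.py pics/st1.png
```

```text
time: 5.22
tool_pos: [0.5536, -0.0497, 0.0848]
tcp_rot: [[0.999, 0.05, 0.0], [0.05, -0.999, -0.0], [0.0, 0.0, -1.0]]
ft_force: [-0.8, 0.3, -0.4]
opening: 0.0172
gripper_force: 0.2
time: 6.22
tool_pos: [0.6029, -0.0312, 0.0847]
tcp_rot: [[0.999, 0.05, 0.0], [0.05, -0.999, 0.0], [0.0, -0.0, -1.0]]
ft_force: [-0.3, -0.7, -0.9]
opening: 0.0171
gripper_force: 0.0
6.2167 tcp tray-rel mm -62.3 -1.3 0.08471115828737069
cap [254.6 235.7] 102 -98.4 -79.8
cap [345.9 250.1] 122 -105.0 81.5
cap [284.6 261.3] 144 -43.5 -1.6
```

View pics/st1.png

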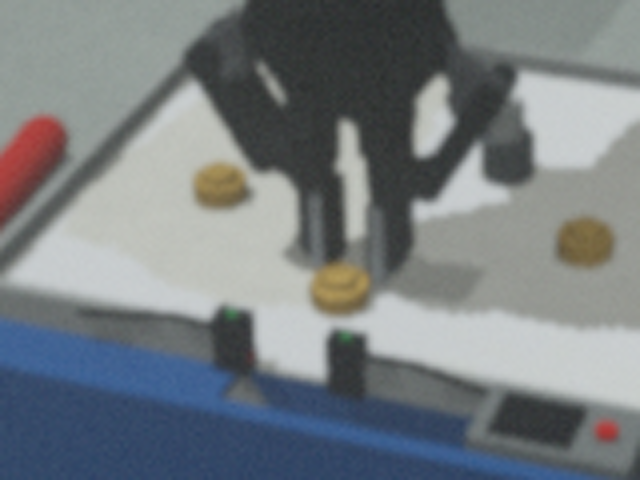

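The cap sits in the cradle at crop (340,288), facing the gate between LEDs (232,314) and (345,338). I check the gate position in this view too.

```bash
python3 - <<'E'
from h import *
G=np.array([.665,-.0268]); X=np.array([.9988,.0497]); Y=np.array([-.0497,.9988])
for n,uv in (('scene',[[258,268.5],[286.3,274.5]]),('top',[[369.2,143.8],[336.9,145]])):
    p=ray(n,uv,.095)[:,:2]-G; print(n,(p@X*1e3).round(1),(p@Y*1e3).round(1))
E
```

```text
scene [10.2 10.8] [-21.8  24. ]
top [7.9 7.6] [-24.1  21.6]
```

```bash
python3 -m jog '[0.004,-0.0006,0,0,0,0,0.2,0.004,-0.0006,0,0,0,0,0.2,0.004,0,0,0,0,0,0.2,0.004,0,0,0,0,0,0.2,0.004,0,0,0,0,0,0.2,0.004,0,0,0,0,0,0.2,0.004,0,0,0,0,0,0.2,0.004,0,0,0,0,0,0.2,0.004,0,0,0,0,0,0.2,0.004,0,0,0,0,0,0.2,0.004,0,0,0,0,0,0.2,0.004,0,0,0,0,0,0.2,0,0,0,0,0,0,0.2,0,0,0,0,0,0,0.2]'
python3 look.py pics/g1.png
```

```text
time: 7.43
tool_pos: [0.6504, -0.0278, 0.0847]
tcp_rot: [[0.999, 0.05, -0.0], [0.05, -0.999, 0.0], [-0.0, -0.0, -1.0]]
ft_force: [0.2, -0.5, 0.0]
opening: 0.0172
gripper_force: 0.0
7.4333 tcp tray-rel mm -14.7 -0.3 0.08466895969745203
cap [345.9 250.2] 119 -104.9 81.6
cap [272.8 279.6] 199 6.7 -0.3
```

View pics/g1.png

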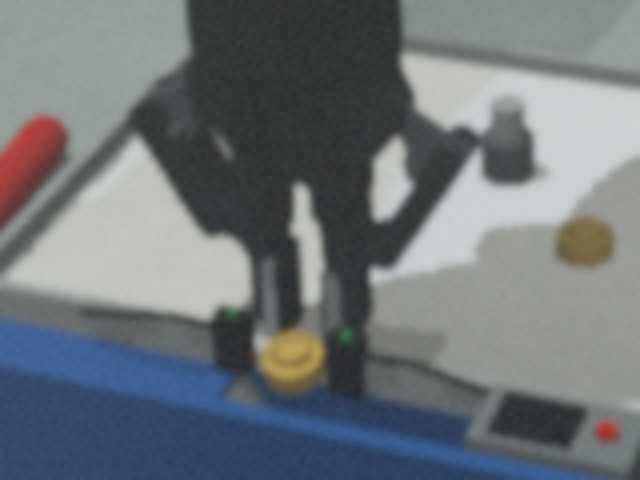

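The cap is between the heads at crop (292,360), well centred but not yet tipped. I edge it on slowly.

```bash
python3 -m jog '[0.0015,0,0,0,0,0,0.2,0.0015,0,0,0,0,0,0.2,0,0,0,0,0,0,0.2,0,0,0,0,0,0,0.2]'; python3 look.py
python3 -m jog '[0.001,0,0,0,0,0,0.2,0.001,0,0,0,0,0,0.2,0,0,0,0,0,0,0.2,0,0,0,0,0,0,0.2,0,0,0,0,0,0,0.2]'; python3 look.py
```

```text
time: 7.82
tool_pos: [0.6532, -0.0277, 0.0848]
tcp_rot: [[0.999, 0.05, 0.0], [0.05, -0.999, -0.0], [0.0, 0.0, -1.0]]
ft_force: [-1.4, -0.1, -0.2]
opening: 0.0172
gripper_force: 0.0
7.8167 tcp tray-rel mm -11.9 -0.3 0.08478803216760981
cap [345.9 250.2] 119 -104.9 81.6
time: 8.28
tool_pos: [0.6551, -0.0276, 0.0847]
tcp_rot: [[0.999, 0.05, -0.0], [0.05, -0.999, 0.0], [-0.0, -0.0, -1.0]]
ft_force: [0.0, -0.7, 0.7]
opening: 0.0168
gripper_force: 0.0
8.2833 tcp tray-rel mm -9.9 -0.3 0.08474967237951098
cap [345.9 250.2] 119 -104.9 81.6
```

```bash
python3 -m jog '[-0.0075,0,0,0,0,0,0.2,-0.0075,0,0,0,0,0,0.2,0,0,-0.0125,0,0,0,0.2,0,0,-0.0125,0,0,0,0.2,0,0,-0.0125,0,0,0,0.2,0,0,-0.0125,0,0,0,0.2,-0.0121,0.0124,0,0,0,0,0.2,-0.0121,0.0124,0,0,0,0,0.2,-0.0121,0.0124,0,0,0,0,0.2,-0.0121,0.0124,0,0,0,0,0.2,-0.0121,0.0124,0,0,0,0,0.2,-0.0121,0.0124,0,0,0,0,0.2,-0.0121,0.0124,0,0,0,0,0.2,-0.0121,0.0124,0,0,0,0,0.2,0,0,0,0,0,-7,0.2,0,0,0,0,0,-7,0.2,0,0,0,0,0,-7,0.2,0,0,0,0,0,-7,0.2,0,0,0,0,0,-7,0.2,0,0,0,0,0,-7,0.2]'; python3 look.py pics/a1.png
```

```text
time: 10.0
tool_pos: [0.549, -0.1324, 0.1364]
tcp_rot: [[0.705, 0.71, 0.002], [0.71, -0.705, -0.0], [0.001, 0.001, -1.0]]
ft_force: [0.3, -0.0, -0.1]
opening: 0.0166
gripper_force: 0.0
10.0 tcp tray-rel mm -121.1 -99.7 0.13638434099524066
cap [254.4 235.4] 108 -99.3 -80.6
cap [345.8 249.8] 111 -105.9 81.2
```

View pics/a1.png

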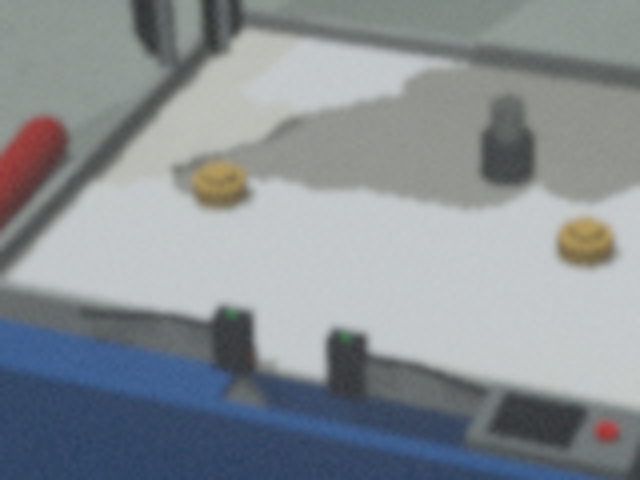

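The first cap has gone from the deck and the other two are untouched at crop (219,184) and (585,241). The gauge still stands at (508,140). Now I descend behind the right cap and push it diagonally.

```bash
python3 -m jog '[0,0,0.01,0,0,0,0.2,0,0,0.01,0,0,0,0.2,0,0,0.01,0,0,0,0.2,0,0,0.01,0,0,0,0.2,0,0,0.004,0,0,0,0.2,0,0,0.004,0,0,0,0.2,0,0,0.002,0,0,0,0.2,0,0,0,0,0,0,0.2,0.003,0,0,0,0,0,0.2,0.003,0,0,0,0,0,0.2,0.002,0,0,0,0,0,0.2,0.002,0,0,0,0,0,0.2,0.002,0,0,0,0,0,0.2]'; python3 look.py
python3 -m jog '[0.0047,-0.001,0,0,0,0,0.2,0.0047,-0.001,0,0,0,0,0.2,0.0047,-0.001,0,0,0,0,0.2,0.0047,-0.001,0,0,0,0,0.2,0.0047,-0.001,0,0,0,0,0.2,0.0047,-0.001,0,0,0,0,0.2,0.0047,-0.001,0,0,0,0,0.2,0.0047,-0.001,0,0,0,0,0.2,0.0047,-0.001,0,0,0,0,0.2,0.0047,-0.001,0,0,0,0,0.2,0.0047,-0.001,0,0,0,0,0.2,0.0047,-0.001,0,0,0,0,0.2,0.0047,-0.001,0,0,0,0,0.2,0.0047,-0.001,0,0,0,0,0.2,0.0047,-0.001,0,0,0,0,0.2,0.0047,-0.001,0,0,0,0,0.2,0.0047,-0.001,0,0,0,0,0.2,0.0047,-0.001,0,0,0,0,0.2,0.003,-0.001,0,0,0,0,0.2,0,0,0,0,0,0,0.2]'; python3 look.py pics/a2.png
```

```text
time: 11.13
tool_pos: [0.5572, -0.1236, 0.085]
tcp_rot: [[0.709, 0.705, 0.0], [0.705, -0.709, -0.0], [0.0, 0.0, -1.0]]
ft_force: [-0.1, -0.8, 0.3]
opening: 0.0172
gripper_force: 0.2
11.1333 tcp tray-rel mm -112.5 -91.3 0.08497170411770276
cap [254.7 235.8] 111 -98.3 -79.6
cap [345.9 249.7] 118 -106.1 81.2
time: 12.85
tool_pos: [0.6059, -0.0479, 0.0847]
tcp_rot: [[0.709, 0.706, -0.0], [0.706, -0.709, 0.0], [0.0, -0.0, -1.0]]
ft_force: [-0.6, -0.1, 0.2]
opening: 0.0172
gripper_force: 0.0
12.85 tcp tray-rel mm -60.1 -18.1 0.08468355333537747
cap [345.9 250.1] 119 -105.1 81.6
cap [282.6 260.4] 134 -45.0 -5.7
```

View pics/a2.png

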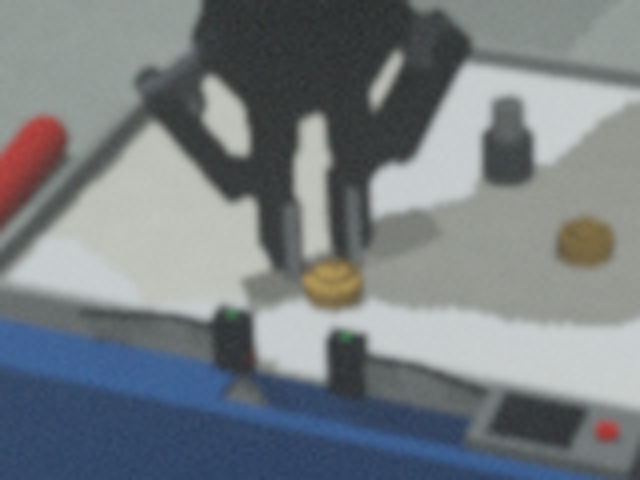

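The cap is cradled at crop (333,282). I turn the cradle about the cap back to the gate axis.

```bash
python3 -m jog '[0.001,-0.002,0,0,0,6.05,0.2,0.001,-0.002,0,0,0,6.05,0.2,0.001,-0.002,0,0,0,6.05,0.2,0.001,-0.002,0,0,0,6.05,0.2,0.001,-0.002,0,0,0,6.05,0.2,0.001,-0.002,0,0,0,6.05,0.2,0.001,-0.002,0,0,0,6.05,0.2,0.001,0,0,0,0,0,0.2,0,0,0,0,0,0,0.2]'; python3 look.py
```

```text
time: 13.65
tool_pos: [0.6066, -0.0332, 0.0848]
tcp_rot: [[0.999, 0.047, -0.0], [0.047, -0.999, 0.0], [-0.0, -0.0, -1.0]]
ft_force: [0.6, -0.0, 0.1]
opening: 0.0173
gripper_force: 0.1
13.65 tcp tray-rel mm -58.6 -3.5 0.0847615120492267
cap [345.9 250.2] 122 -104.8 81.6
cap [282.3 262.3] 146 -39.9 -4.1
```

```bash
python3 -m jog '[0.004,-0.0005,0,0,0,0,0.2,0.004,-0.0005,0,0,0,0,0.2,0.004,-0.0005,0,0,0,0,0.2,0.004,-0.0005,0,0,0,0,0.2,0.004,-0.0005,0,0,0,0,0.2,0.004,-0.0007,0,0,0,0,0.2,0.004,0,0,0,0,0,0.2,0.004,0,0,0,0,0,0.2,0.004,0,0,0,0,0,0.2,0.004,0,0,0,0,0,0.2,0.004,0,0,0,0,0,0.2,0.0015,0,0,0,0,0,0.2,0.0015,0,0,0,0,0,0.2,0.001,0,0,0,0,0,0.2,0.001,0,0,0,0,0,0.2,0,0,0,0,0,0,0.2,0,0,0,0,0,0,0.2,0,0,0,0,0,0,0.2]'; python3 look.py
```

```text
time: 15.2
tool_pos: [0.6553, -0.0278, 0.0847]
tcp_rot: [[0.999, 0.044, -0.0], [0.044, -0.999, 0.0], [-0.0, -0.0, -1.0]]
ft_force: [0.1, -0.3, -0.5]
opening: 0.017
gripper_force: 0.0
15.2 tcp tray-rel mm -9.7 -0.5 0.08474406036444042
cap [345.9 250.2] 119 -104.9 81.6
```

```bash
python3 -m jog '[-0.0075,0,0,0,0,0,0.2,-0.0075,0,0,0,0,0,0.2,0,0,-0.0125,0,0,0,0.2,0,0,-0.0125,0,0,0,0.2,0,0,-0.0125,0,0,0,0.2,0,0,-0.0125,0,0,0,0.2,-0.0128,-0.0126,0,0,0,0,0.2,-0.0128,-0.0126,0,0,0,0,0.2,-0.0128,-0.0126,0,0,0,0,0.2,-0.0128,-0.0126,0,0,0,0,0.2,-0.0128,-0.0126,0,0,0,0,0.2,-0.0128,-0.0126,0,0,0,0,0.2,-0.0128,-0.0126,0,0,0,0,0.2,-0.0128,-0.0126,0,0,0,0,0.2,0,0,0,0,0,7,0.2,0,0,0,0,0,7,0.2,0,0,0,0,0,7,0.2,0,0,0,0,0,7,0.2,0,0,0,0,0,7,0.2,0,0,0,0,0,7,0.2]'; python3 look.py; python3 -c "
from rig import bot; print(bot.state()['qpos'])"
```

```text
time: 16.92
tool_pos: [0.5001, -0.1467, 0.1368]
tcp_rot: [[0.933, -0.361, 0.003], [-0.356, -0.92, 0.163], [-0.056, -0.153, -0.987]]
ft_force: [-0.6, -0.8, -0.2]
opening: 0.0172
gripper_force: 0.0
16.9167 tcp tray-rel mm -170.7 -111.5 0.13680385842939455
cap [345.9 249.8] 110 -105.9 81.4
[-21.49655915   3.25809606  -3.86950549  86.22043326   8.77010435
 179.94454472]
```

Joint 6 reached its 180° limit, so the arm stayed short of the target and tilted, though it is still high above the deck. I will level it and use the half-turned gripper, which is an equivalent grip. First I check the scene and work out the turn.

```bash
python3 -m jog '[0,0,0,0,0,0,0.2]'; python3 look.py pics/c0.png; python3 - <<'E'
from h import *
from scipy.spatial.transform import Rotation as R
s=bot.state(); M=np.array(s['tcp_rot']); y=np.radians(0)
T=np.array([[1,0,0],[0,-1,0],[0,0,-1.]])
print(s['qpos'],'to level yaw 0:',R.from_matrix(M.T@T).as_rotvec(degrees=True))
E
```

```text
time: 17.05
tool_pos: [0.4995, -0.148, 0.1364]
tcp_rot: [[0.932, -0.363, 0.002], [-0.359, -0.919, 0.162], [-0.057, -0.152, -0.987]]
ft_force: [-0.0, 0.3, 0.1]
opening: 0.0172
gripper_force: 0.0
17.05 tcp tray-rel mm -171.3 -112.9 0.1364343013165501
cap [345.9 249.9] 112 -105.6 81.5
[-20.93718371   3.22006819  -3.9179281   86.11123755   8.7645662
 179.94370488] to level yaw 0: [ -9.25864913   1.60137107 -21.08290345]
```

View pics/c0.png

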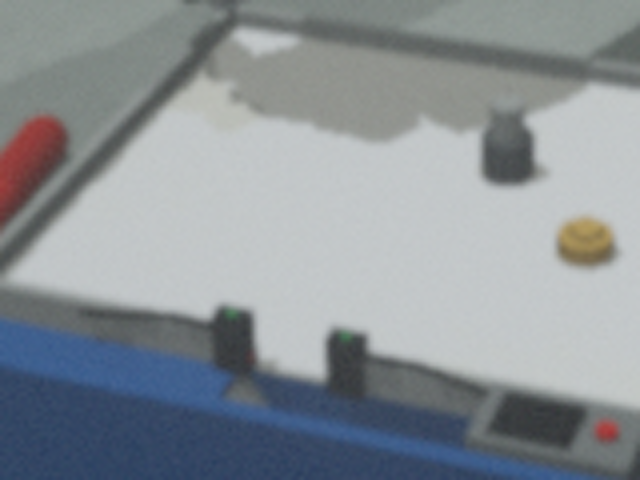

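The gauge at crop (508,140) and the left cap at (585,241) are undisturbed.

```bash
python3 -m jog '[0,0,-0.015,0,0,0,0.2,0,0,-0.015,0,0,0,0.2,0,0,0,-2.31,0.4,-5.27,0.2,0,0,0,-2.31,0.4,-5.27,0.2,0,0,0,-2.31,0.4,-5.27,0.2,0,0,0,-2.31,0.4,-5.27,0.2,0,0,0,0,0,-7,0.2,0,0,0,0,0,-7,0.2,0,0,0,0,0,-7,0.2,0,0,0,0,0,-7,0.2,0,0,0,0,0,-7,0.2,0,0,0,0,0,-7,0.2,0,0,0,0,0,-7,0.2,0,0,0,0,0,-7,0.2,0,0,0,0,0,-7,0.2,0,0,0,0,0,-7,0.2,0,0,0,0,0,-7,0.2,0,0,0,0,0,-7,0.2,0,0,0,0,0,-7,0.2,0,0,0,0,0,-7,0.2]'
python3 -m jog '[0,0,0,0,0,-7,0.2,0,0,0,0,0,-7,0.2,0,0,0,0,0,-7,0.2,0,0,0,0,0,-7,0.2,0,0,0,0,0,-7,0.2,0,0,0,0,0,-7,0.2,0,0,0,0,0,0,0.2,0,0,0,0,0,0,0.2]'
python3 - <<'E'
from h import *
from scipy.spatial.transform import Rotation as R
s=bot.state(); M=np.array(s['tcp_rot']); a=np.radians(140.85)
T=np.array([[np.cos(a),np.sin(a),0],[np.sin(a),-np.cos(a),0],[0,0,-1.]])
G=np.array([.665,-.0268]); X=np.array([.9988,.0497]); Y=np.array([-.0497,.9988])
g=G-.1276*X+.1004*Y
d=np.r_[g,.1347]-s['tool_pos']
print(s['qpos'],R.from_matrix(M.T@T).as_rotvec(degrees=True),'target',g,'tool shift',M.T@d)
E
```

```text
time: 18.77
tool_pos: [0.5005, -0.1486, 0.1657]
tcp_rot: [[-0.151, 0.989, -0.0], [0.989, 0.151, 0.0], [0.0, 0.0, -1.0]]
ft_force: [-0.2, 0.9, -0.3]
opening: 0.0168
gripper_force: 0.0
time: 19.43
tool_pos: [0.5003, -0.149, 0.1654]
tcp_rot: [[-0.767, 0.642, -0.0], [0.642, 0.767, 0.001], [0.001, 0.0, -1.0]]
ft_force: [-0.7, -0.5, 0.1]
opening: 0.0172
gripper_force: 0.0
[-1.65901765e+01  2.99139584e-01 -3.28058945e+00  8.64510881e+01
  2.07237412e-02  2.33578578e+01] [ 0.00706134 -0.03645996 -0.79803982] target [0.53256324 0.0671378 ] tool shift [0.1140019  0.18636713 0.03082617]
```

```bash
python3 -m jog '[0.0095,0.0155,0,0,0,0,0.2,0.0095,0.0155,0,0,0,0,0.2,0.0095,0.0155,0,0,0,0,0.2,0.0095,0.0155,0,0,0,0,0.2,0.0095,0.0155,0,0,0,0,0.2,0.0095,0.0155,0,0,0,0,0.2,0.0095,0.0155,0,0,0,0,0.2,0.0095,0.0155,0,0,0,0,0.2,0.0095,0.0155,0,0,0,0,0.2,0.0095,0.0155,0,0,0,0,0.2,0.0095,0.0155,0,0,0,0,0.2,0.0095,0.0155,0,0,0,-0.8,0.2,0,0,0.015,0,0,0,0.2,0,0,0.015,0,0,0,0.2,0,0,0,0,0,0,0.2]';python3 look.py
```

```text
time: 20.68
tool_pos: [0.5304, 0.0668, 0.1325]
tcp_rot: [[-0.775, 0.632, -0.005], [0.632, 0.775, 0.0], [0.004, -0.003, -1.0]]
ft_force: [-0.6, -0.5, 0.0]
opening: 0.017
gripper_force: 0.0
20.6833 tcp tray-rel mm -129.8 100.2 0.1324831849393659
cap [345.9 249.8] 114 -105.8 81.3
```

```bash
python3 -m jog '[0,0,0.01,0,0,0,0.2,0,0,0.01,0,0,0,0.2,0,0,0.01,0,0,0,0.2,0,0,0.008,0,0,0,0.2,0,0,0.004,0,0,0,0.2,0,0,0.003,0,0,0,0.2,0,0,0,0,0,0,0.2,0,0,0,0,0,0,0.2]';python3 look.py
```

```text
time: 21.4
tool_pos: [0.5314, 0.0659, 0.09]
tcp_rot: [[-0.777, 0.63, -0.001], [0.63, 0.777, 0.001], [0.001, -0.0, -1.0]]
ft_force: [-0.8, -0.2, 0.4]
opening: 0.0167
gripper_force: 0.0
21.4 tcp tray-rel mm -128.8 99.3 0.09003899997255049
cap [346.  249.9] 114 -105.7 81.5
```

```bash
python3 -m jog '[0,0,0.003,0,0,0,0.2,0,0,0.0022,0,0,0,0.2,0,0,0,0,0,0,0.2,-0.003,0,0,0,0,0,0.2,-0.003,0,0,0,0,0,0.2,-0.002,0,0,0,0,0,0.2,-0.002,0,0,0,0,0,0.2,-0.002,0,0,0,0,0,0.2,0,0,0,0,0,0,0.2]';python3 look.py
python3 -m jog '[-0.0047,-0.0008,0,0,0,0,0.2,-0.0047,-0.0008,0,0,0,0,0.2,-0.0047,-0.0008,0,0,0,0,0.2,-0.0047,-0.0008,0,0,0,0,0.2,-0.0047,-0.0008,0,0,0,0,0.2,-0.0047,-0.0008,0,0,0,0,0.2,-0.0047,-0.0008,0,0,0,0,0.2,-0.0047,-0.0008,0,0,0,0,0.2,-0.0047,-0.0008,0,0,0,0,0.2,-0.0047,-0.0008,0,0,0,0,0.2,-0.0047,-0.0008,0,0,0,0,0.2,-0.0047,-0.0008,0,0,0,0,0.2,-0.0047,-0.0008,0,0,0,0,0.2,-0.0047,-0.0008,0,0,0,0,0.2,-0.0047,-0.0008,0,0,0,0,0.2,-0.0047,-0.0008,0,0,0,0,0.2,-0.0047,-0.0008,0,0,0,0,0.2,-0.0047,-0.0008,0,0,0,0,0.2,-0.003,-0.0008,0,0,0,0,0.2,0,0,0,0,0,0,0.2]'; python3 look.py
```

```text
time: 22.2
tool_pos: [0.541, 0.0581, 0.0847]
tcp_rot: [[-0.776, 0.63, -0.001], [0.63, 0.776, 0.001], [0.001, -0.0, -1.0]]
ft_force: [0.3, 0.3, -0.5]
opening: 0.0173
gripper_force: 0.0
22.2 tcp tray-rel mm -119.6 91.0 0.0846709473843535
cap [344.1 249.6] 125 -105.7 78.4
time: 23.92
tool_pos: [0.5995, -0.0091, 0.0844]
tcp_rot: [[-0.776, 0.63, -0.001], [0.63, 0.776, 0.001], [0.001, -0.0, -1.0]]
ft_force: [0.7, 0.4, -0.2]
opening: 0.0169
gripper_force: 0.0
23.9167 tcp tray-rel mm -64.6 20.9 0.08442029471482773
cap [291.9 260.2] 136 -50.0 8.2
```

```bash
python3 -m jog '[-0.001,-0.002,0,0,0,-6,0.2,-0.001,-0.002,0,0,0,-6,0.2,-0.001,-0.002,0,0,0,-6,0.2,-0.001,-0.002,0,0,0,-6,0.2,-0.001,-0.002,0,0,0,-6,0.2,-0.001,-0.002,0,0,0,-6,0.2,-0.001,-0.002,0,0,0,-6,0.2,-0.001,0,0,0,0,0,0.2,0,0,0,0,0,0,0.2]'; python3 look.py
```

```text
time: 24.72
tool_pos: [0.6016, -0.0237, 0.0845]
tcp_rot: [[-0.999, -0.048, -0.001], [-0.048, 0.999, 0.001], [0.001, 0.001, -1.0]]
ft_force: [-0.2, -0.3, -0.2]
opening: 0.0169
gripper_force: 0.1
24.7167 tcp tray-rel mm -63.2 6.2 0.08449769232405831
cap [289.2 261.8] 140 -44.6 5.7
```

```bash
python3 -m jog '[-0.004,-0.0008,0,0,0,0,0.2,-0.004,-0.0008,0,0,0,0,0.2,-0.004,-0.0008,0,0,0,0,0.2,-0.004,-0.0008,0,0,0,0,0.2,-0.004,-0.0008,0,0,0,0,0.2,-0.004,-0.0008,0,0,0,0,0.2,-0.004,-0.0008,0,0,0,0,0.2,-0.001,0,0,0,0,0,0.2,0,0,0,0,0,0,0.2]'; python3 look.py
```

```text
time: 25.52
tool_pos: [0.6312, -0.0279, 0.0843]
tcp_rot: [[-0.999, -0.051, -0.001], [-0.051, 0.999, 0.001], [0.001, 0.001, -1.0]]
ft_force: [-0.5, -0.8, 0.7]
opening: 0.0168
gripper_force: 0.0
25.5167 tcp tray-rel mm -33.9 0.6 0.08434831892148884
cap [278.1 271.3] 142 -15.3 -1.0
```

```bash
python3 -m jog '[-0.004,-0.0004,0,0,0,0,0.2,-0.004,-0.0003,0,0,0,0,0.2,-0.004,0,0,0,0,0,0.2,-0.004,0,0,0,0,0,0.2,-0.004,0,0,0,0,0,0.2,-0.0015,0,0,0,0,0,0.2,-0.0015,0,0,0,0,0,0.2,-0.001,0,0,0,0,0,0.2,0,0,0,0,0,0,0.2,0,0,0,0,0,0,0.2,0,0,0,0,0,0,0.2]'; python3 look.py
```

```text
time: 26.48
tool_pos: [0.6548, -0.0273, 0.0845]
tcp_rot: [[-0.999, -0.052, -0.001], [-0.052, 0.999, 0.001], [0.001, 0.001, -1.0]]
ft_force: [-0.3, -0.0, -0.1]
opening: 0.0169
gripper_force: 0.0
26.4833 tcp tray-rel mm -10.2 -0.0 0.08445123911362702
```

The third cap is gone from the deck. I back off and rise, then swing clear so I can look into the slot.

```bash
python3 -m jog '[0.01,0,0,0,0,0,0.2,0.01,0,0,0,0,0,0.2,0,0,-0.02,0,0,0,0.2,0,0,-0.02,0,0,0,0.2,0,0,-0.02,0,0,0,0.2,0,0,-0.02,0,0,0,0.2,0.02,-0.02,0,0,0,0,0.2,0.02,-0.02,0,0,0,0,0.2,0.02,-0.02,0,0,0,0,0.2,0.02,-0.02,0,0,0,0,0.2,0.02,-0.02,0,0,0,0,0.2,0.02,-0.02,0,0,0,0,0.2,0.02,-0.02,0,0,0,0,0.2,0.02,-0.02,0,0,0,0,0.2,0.02,-0.02,0,0,0,0,0.2,0.02,-0.02,0,0,0,0,0.2,0,0,0,0,0,0,0.2,0,0,0,0,0,0,0.2]'
python3 - <<'E'
from h import *
im=optics.read_camera('top'); cv2.imwrite('pics/end.png',cv2.resize(im[100:340,230:470],None,fx=2.4,fy=2.4,interpolation=cv2.INTER_CUBIC)[:,:,::-1])
_,b=caps('top',(245,105,460,325))
for c,a,w in b: print(c.round(1),a,ray('top',c,.02)[0].round(3))
E
```

```text
time: 28.03
tool_pos: [0.4448, -0.2393, 0.1649]
tcp_rot: [[-0.999, -0.049, -0.0], [-0.049, 0.999, 0.0], [0.0, 0.0, -1.0]]
ft_force: [-0.4, -0.2, 0.1]
opening: 0.0172
gripper_force: 0.0
[320.8 140.1] 247 [0.695 0.017 0.02 ]
```

View pics/end.png

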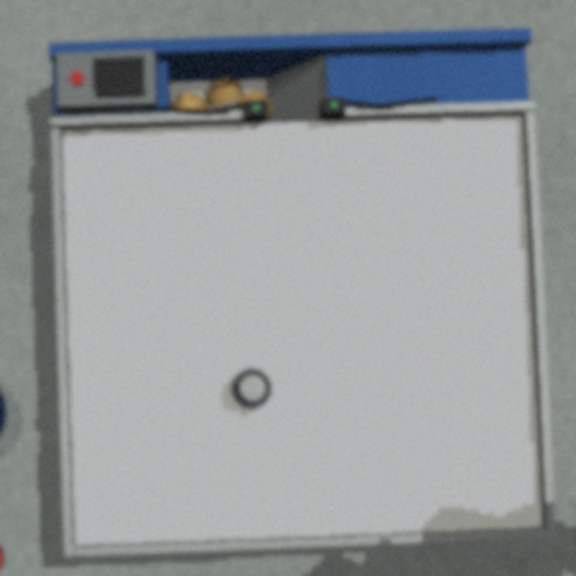

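The three caps lie together in the slot at crop (190,101), (227,92) and (258,97). The deck is empty except for the gauge, standing at (252,388), which is its original place. I hand in the job.

```bash
python3 -c "
from rig import bot; print(bot.close_job())"
```

```text
the job is handed in; nothing more can be done
None
```

All three caps were swept singly through the gate and lie in the slot, with the gauge still standing in place, and I handed the job in at about 28 s; the hand-in returned no verdict.

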